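# Set the slicing-board fence to the red mark

### The job

Loosen the black wing knob that clamps the slicing board's fence until the fence swings freely, swing the fence until its pointer stands on the red mark, and tighten the knob again, firmly by feel but without straining it. Never force the fence while it is clamped, leave the other kitchen things where they are, and let go of everything at the end.

Things in the scene. Friction and masses are not known exactly. Their poses are not given: they have to be found in the camera images.
- board: fixed wooden slicing board, 340 x 400 mm (its x, y), top face 30 mm above the worktop; origin under its centre, z up. It carries the fence's pivot at board (0, +140) mm, a steel clamp sector, and a white scale band with black ticks every 5 degrees under the far end of the fence
- fence: swinging fence: flat aluminium bar 36 mm wide with a green strip, 10 to 28 mm above the board top; origin on its vertical pivot axis at board-top height; the bar runs 216 mm along its own -y, z up. It turns up to 35 degrees either side of the board's -y. With the clamp loose it turns with 0.12 N m (0.6 N at the handle); clamped, it must not be forced
- handle (a point): middle of the fence's upright round wooden handle, 24 to 28 mm diameter, 200 mm from the pivot; it stands 32 to 80 mm above the board top, this point 60 mm above the board top (90 mm above the worktop)
- pointer (a point): tip of the fence's thin black pointer, 250 mm from the pivot
- mark_tip (a point): where the pointer tip must be: inner end of the red mark on the scale band, 250 mm from the pivot, same height as pointer. It stays where it is
- knob: black wing knob of the clamp, on the fence bar 100 mm from the pivot, axis vertical (z up); it rides with the fence. The wing is a bar 50 mm long (its x), 16 mm wide (its y), 26 mm high, its top 94 mm above the worktop; a red spot on the +x wing. Clockwise from above tightens. As found it is tight; 1.1 rad counter-clockwise always frees it; no end stop is near
- knob_grip (a point): point to grip on the knob's axis, 8 mm below the wing's top, 86 mm above the worktop; axes as the knob's. The wing sits on its screw through a springy bush (1.5 N m per rad), so the torque stays felt while holding still, and the wing springs back when let go; the screw stays. Torque: 0.03 N m loose, 0.35 to 0.65 N m firmly tight (best 0.45), above 0.7 N m strained
- clamp_foot: steel foot of the clamp screw under the knob, inside the bar, out of reach. Its force on the liner is the clamp force: from where it bites it rises about 95 N per rad of screw, and the turning torque about 0.008 N m per N; 35 to 95 N is firmly tight, over 100 N is strained
- liner: worn strip of the clamp sector on which the foot presses, out of reach. It is uneven: the knob angle at which the clamp bites differs, unmeasured, by up to 1 rad between fence positions, so it must be felt
- bread_roll: loose bystander: round bread roll, 62 mm across, 41 mm high, lying on the slicing board's far left corner; origin under its centre
- pepper_mill: loose bystander: dark wooden pepper mill, 54 mm across, 168 mm high; origin under its centre
- jam_jar: loose bystander: amber glass jar with brass lid, 68 mm across, 95 mm high; origin under its centre
- mug: loose bystander: white mug, 82 mm across, 92 mm high; origin under its centre
- spatula: loose bystander: spatula lying flat on the worktop
- salt_bowl: loose bystander: small blue bowl, 90 mm across, 40 mm high; origin under its centre
- shaker: loose bystander: brass cocktail shaker, 80 mm across, 195 mm high; origin under its centre

How it is judged:
By the outcome, as a careful person would: the job done as asked, in the order asked, and still so for the second after the job is handed in, with the robot touching nothing.
It also fails if it takes over 72 s, if anything falls off the work surface, if the arm or the gripper's body presses on something with over 40 N, if the wrist force passes 120 N, or if a joint passes its speed limit or range.

### The arm

A 6-joint arm with a two-finger parallel gripper is mounted at the origin on the work surface. World frame = base frame: x ahead of the robot, y to its left, z up, the work surface at z = 0. Lengths are in m, angles in rad, forces in N, time in s.
With the tool pointing down it reaches from about 0.275 to 0.75 m from the base axis. Payload 10.2 kg.
Tool frame: the origin (TCP) lies at the centre of the arm's flange, where the gripper is bolted on; the fingertips stand 166 mm ahead of it and the grasp point (between the pads) lies 147 mm ahead of it; z points along the fingers, y is the line along which they close (so a half turn about z gives the same grasp; the last joint's range is limited). The gripper opens to 88 mm and grips with 3 to 60 N. Pads are 18 mm wide; open, the fingers measure 123 mm over their backs; the gripper's body (75 mm by 187 mm) begins 45 mm behind the grasp point.
Start: joints at [0.977, 0.313, 1.498, -0, 1.331, -0.223], TCP at [0.19, 0.489, 0.405] pointing down, gripper open.
Joint ranges: [-2.94, 2.94], [-0.97, 2.17], [0.19, 2.56], [-1.23, 4.37], [0.02, 3.11], [-2.88, 2.88]. Speed limits (rad/s): [2.39, 2.39, 3.01, 3.14, 3.14, 3.14].

### API

Orientations are given as a rotation vector (axis times angle).
In Python, from cell import robot, viewer gives the robot as it stands.
- The arm moves only by the tool arm_command, never from a script. Its argument "steps" is a list of rows, each a list of 7 numbers: the shift along the tool's x, y, z in m, then the turn, a rotation vector about the tool's x, y, z in degrees, then the closure in counts, from 0 (fully open) to 255 (shut). A call has 1 to 5 rows; each row shifts and turns the commanded pose from where the row before left it, along the tool's axes as they then stand; what a row does not reach is not made up. A row lasts 1/10 s, in which the tool goes at most 50 mm and 8.59 degrees, less where a joint would pass 70% of its speed; a pose out of reach is approached as far as the arm can. A call is refused whole if a number of a shift passes 0.05 or a number of a turn 8.59, either way. A call with a gripper value outside its range is refused whole. The fingers move at their own pace and stop on an object; "squeeze" is the grip in N (left out, the last holds). Time passes only in rows, so rows that do not move let the fingers close. It gives the time, the measured TCP pose, the force, the opening and the grip force at its end, in the units of the state.
- robot.read_state(): the state, without advancing time (a new reading comes with each control period).
- viewer.snapshot(name): name is "side" or "top"; returns a dict with "pixels" (480x640x3 uint8, red, green, blue), "z_map" (480x640 float32, m along the optical axis (not along the pixel's ray), 0 where there is no reading), "fx", "fy", "cx", "cy" (pixels), "k1" (the pictures are not rectified: a ray, as slopes to the right and down, at radius r is drawn at 1 + k1 r^2 times it, then the intrinsics apply), "rvec" (rotation vector, rad) and "tvec" (3), from world to camera coordinates, as OpenCV has them. Camera axes: x right, y down, z forward; pixel columns grow to the right and rows downward; lengths in m; the calibration is good to about 2 mm. A picture is of the moment at which its call begins.
- robot.close_job(): hands the job in; it is judged then, once.
The state is a dict: "clock": time; "joint_pos": joint angles; "dq": joint speeds; "tau": joint torques, N m; "ee_pos": TCP position; "eef_rot": TCP orientation; "ft_force": force on the tool from outside, world axes, zero at the start; "ft_torque": the same for the moment, N m; "finger_gap": opening from 0.0 (shut) to 1.0 (fully open); "grasp_force": force on a finger pad.
Only numpy, scipy, OpenCV 4.12 (cv2) and the standard library are available. Lean on these libraries where they do the work, as an engineer would, in place of code of your own. Each camera call takes 0.05 s, during which the arm holds its last target. There are 200 camera calls.

## Working session

There is one attempt and no reset: what is moved stays moved. The work goes in short steps, Python scripts to look and compute and a tool call to move; the robot and the scene stay as the last step left them, time stands still between calls to the robot, and variables do not carry over. Pictures are saved under pics/ and viewed, at most 10 in all, crops included, and the job is handed in when it is done.

Besides the shell and the picture viewer there is one more tool, called as name([rows], argument=value, ...), one row to a line, values as JSON. arm_command: Moves the arm, as the interface text tells. Its arguments: {"type":"object","properties":{"steps":{"type":"array","items":{"type":"array","items":{"type":"number"}}},"squeeze":{"type":"number"}},"required":["steps"]}

```bash
mkdir -p pics; ls; cat > h.py <<'E'
import numpy as np, cv2
from cell import robot, viewer
from scipy.spatial.transform import Rotation as R
def snap(n): return viewer.snapshot(n)
def ray(s,u,v):
    K=np.array([[s['fx'],0,s['cx']],[0,s['fy'],s['cy']],[0,0,1.]])
    p=cv2.undistortPoints(np.array([[[u,v]]],float),K,np.array([s['k1'],0,0,0.]))[0,0]
    Rm=cv2.Rodrigues(np.array(s['rvec'],float))[0]; t=np.array(s['tvec'],float)
    return Rm,t,np.array([p[0],p[1],1.])
def at_z(s,u,v,z):
    Rm,t,d=ray(s,u,v); c=-Rm.T@t; w=Rm.T@d
    return c+w*(z-c[2])/w[2]
def at_depth(s,u,v):
    Rm,t,d=ray(s,u,v); return Rm.T@(d*s['z_map'][int(v),int(u)]-t)
def proj(s,P):
    K=np.array([[s['fx'],0,s['cx']],[0,s['fy'],s['cy']],[0,0,1.]])
    return cv2.projectPoints(np.array(P,float).reshape(-1,3),np.array(s['rvec'],float),np.array(s['tvec'],float),K,np.array([s['k1'],0,0,0.]))[0][:,0]
def save(s,n): cv2.imwrite('pics/'+n,cv2.cvtColor(s['pixels'],cv2.COLOR_RGB2BGR))
E
python3 - <<'E'
from h import *
for n in('top','side'):
    s=snap(n); save(s,n+'0.png'); np.savez(n+'0.npz',**s)
    print(n,s['fx'],s['k1'],s['rvec'],s['tvec'])
print(robot.read_state())
E
```

```text
pics
top 455.28648783591774 0.03242844994175618 [ 2.16022647 -2.16970481  0.09954153] [-0.02294546  0.51657056  1.24964992]
side 482.27830765059485 -0.06947189571621167 [ 2.46509293 -0.2108899   0.08425398] [-0.51814619  0.07660489  1.34153389]
{'clock': 0.1, 'joint_pos': array([ 9.76602882e-01,  3.13383030e-01,  1.49830451e+00, -2.31674928e-05,
        1.33099826e+00, -2.23411505e-01]), 'dq': array([-5.29509589e-04,  7.99335432e-06, -3.71109816e-03, -1.20270208e-03,
        1.59957308e-03,  6.98967200e-04]), 'tau': array([ 1.34227928e-03, -4.02811718e+01, -2.52641934e+01,  6.94848876e-02,
        3.43085930e-02, -1.90965613e-05]), 'ee_pos': array([0.19023582, 0.48929572, 0.40424514]), 'eef_rot': array([-5.79007464e-01, -3.08735353e+00,  1.58946222e-03]), 'ft_force': array([-0.27246523,  0.00096782, -0.28382174]), 'ft_torque': array([0.00430407, 0.00530939, 0.00438349]), 'grasp_force': 0.0, 'finger_gap': 1.002926063270089}
```

View pics/top0.png

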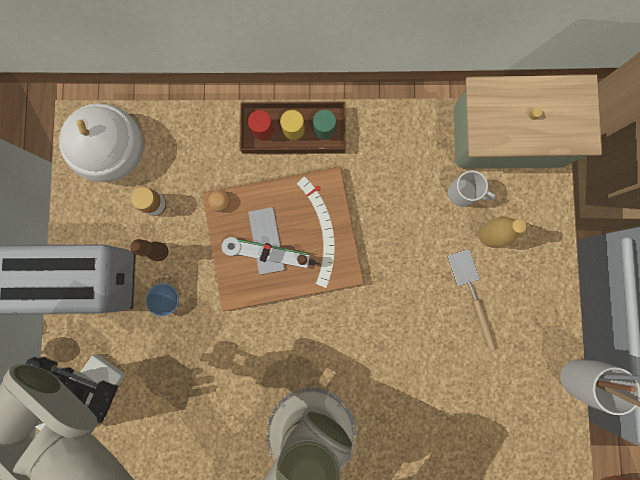

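View pics/side0.png

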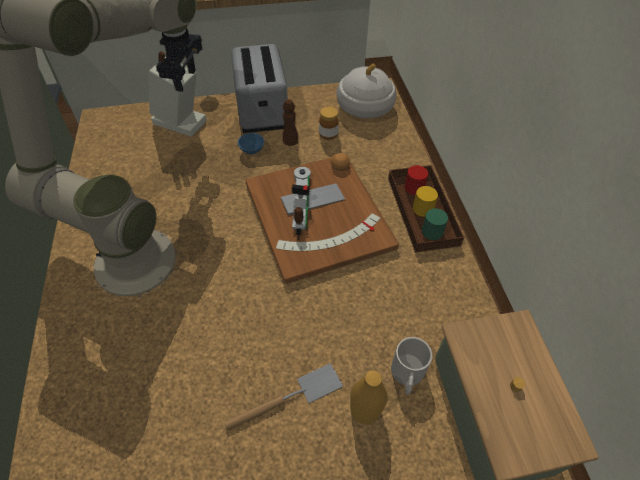

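The top view shows the pivot at about (231,246), the knob near (267,253), the handle near (303,260) and the red mark near (314,190). Next, enlarged crops.

```bash
python3 - <<'E'
from h import *
t=dict(np.load('top0.npz'));s=dict(np.load('side0.npz'))
a=cv2.resize(t['pixels'][170:300,205:345],None,fx=4.2,fy=4.2,interpolation=cv2.INTER_CUBIC)
b=cv2.resize(s['pixels'][155:260,260:390],None,fx=4.5,fy=4.5,interpolation=cv2.INTER_CUBIC)
cv2.imwrite('pics/c_top.png',a[:,:,::-1]);cv2.imwrite('pics/c_side.png',b[:,:,::-1])
px=t['pixels'].astype(int); red=(px[...,0]>150)&(px[...,1]<70)&(px[...,2]<70)
v,u=np.nonzero(red); k=(u>200)&(u<350)&(v>160)
for q in zip(u[k],v[k]): print(q,px[q[1],q[0]],end=' ')
for n,(u,v,z) in dict(pivot=(231,246,.058),handle=(303,260,.11),knob=(267,253,.094),mark=(314,190,.03)).items(): print(n,at_z(t,u,v,z),at_depth(t,u,v))
E
```

```text
(np.int64(316), np.int64(186)) [181  67  56] (np.int64(317), np.int64(186)) [187  58  55] (np.int64(318), np.int64(186)) [158  62  50] (np.int64(315), np.int64(187)) [185  59  51] (np.int64(316), np.int64(187)) [192  61  59] (np.int64(317), np.int64(187)) [194  66  61] (np.int64(318), np.int64(187)) [189  61  58] (np.int64(316), np.int64(188)) [189  61  56] (np.int64(317), np.int64(188)) [193  69  62] (np.int64(318), np.int64(188)) [195  63  60] (np.int64(314), np.int64(189)) [151  37  29] (np.int64(315), np.int64(189)) [192  57  51] (np.int64(316), np.int64(189)) [192  64  58] (np.int64(317), np.int64(189)) [191  59  55] (np.int64(318), np.int64(189)) [188  60  56] (np.int64(319), np.int64(189)) [154  67  52] (np.int64(313), np.int64(190)) [193  46  41] (np.int64(314), np.int64(190)) [193  56  50] (np.int64(317), np.int64(190)) [164  64  52] (np.int64(311), np.int64(191)) [165  59  52] (np.int64(312), np.int64(191)) [188  44  37] (np.int64(313), np.int64(191)) [189  57  49] (np.int64(310), np.int64(192)) [187  68  58] (np.int64(311), np.int64(192)) [189  46  40] (np.int64(312), np.i
[... 263 characters left out ...]
), np.int64(245)) [206  67  64] (np.int64(267), np.int64(245)) [198  69  62] (np.int64(265), np.int64(246)) [195  62  55] (np.int64(269), np.int64(246)) [200  67  63] (np.int64(264), np.int64(247)) [204  56  53] (np.int64(265), np.int64(247)) [201  68  63] (np.int64(269), np.int64(247)) [189  63  58] (np.int64(266), np.int64(248)) [190  69  62] (np.int64(269), np.int64(248)) [169  50  44] pivot [0.50734079 0.21522669 0.058     ] [0.50687117 0.21423902 0.06284664]
handle [0.46471238 0.01620094 0.11      ] [0.4644542  0.0160235  0.11396105]
knob [0.48476523 0.11226507 0.094     ] [0.48474626 0.11223598 0.0942343 ]
mark [ 0.66791447 -0.01139229  0.03      ] [ 0.66611627 -0.0115558   0.03811211]
```

View pics/c_top.png

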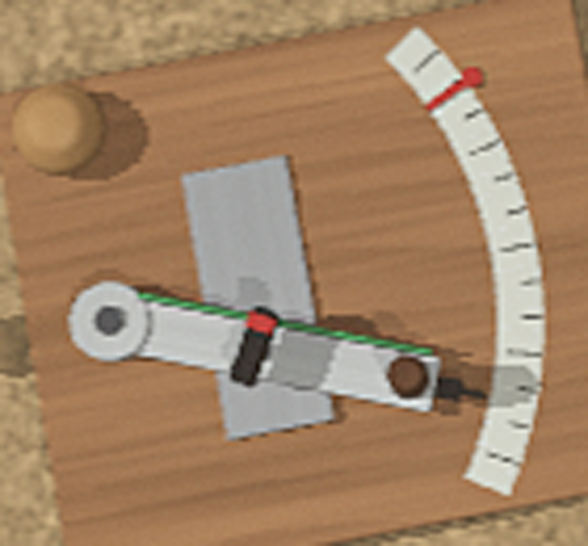

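View pics/c_side.png

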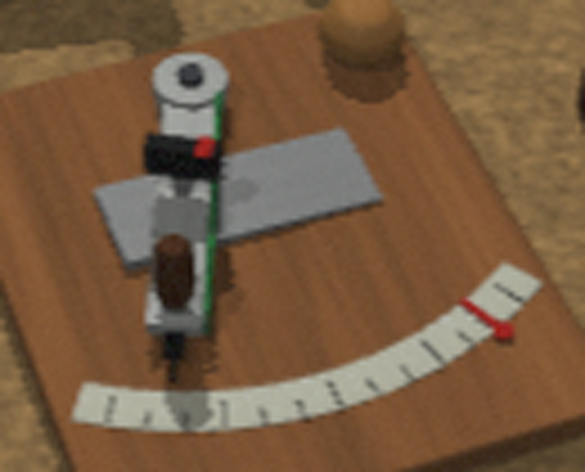

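The crops show the wing's centre at top-crop (254,350), the red mark's inner end at (430,107), the pointer tip at (487,394) and the hub at (110,320).

```bash
python3 - <<'E'
from h import *
t=dict(np.load('top0.npz'));s=dict(np.load('side0.npz'))
T=lambda x,y:((x+.5)/4.2-.5+205,(y+.5)/4.2-.5+170)
S=lambda x,y:((x+.5)/4.5-.5+260,(y+.5)/4.5-.5+155)
for n,c,z in [('pivot',(110,320),.063),('wing+',(263,318),.094),('wing-',(244,381),.094),('knob',(254,350),.094),('handletop',(407,375),.11),('ptr',(487,394),.035),('mark',(430,107),.032),('markout',(474,78),.032)]:
    u=T(*c); print('T',n,np.round(at_z(t,*u,z),4),np.round(at_depth(t,*u),4))
for n,c,z in [('pivot',(190,75),.063),('knob',(183,156),.094),('handletop',(174,243),.11),('ptr',(174,378),.035),('mark',(463,302),.032)]:
    u=S(*c); print('S',n,np.round(at_z(s,*u,z),4),np.round(at_depth(s,*u),4))
E
```

```text
T pivot [0.5074 0.2147 0.063 ] [0.5076 0.2152 0.0606]
T wing+ [0.5052 0.1118 0.094 ] [0.505  0.1116 0.0958]
T wing- [0.4654 0.1234 0.094 ] [0.4651 0.123  0.0975]
T knob [0.4849 0.1173 0.094 ] [0.4849 0.1173 0.0941]
T handletop [0.4676 0.0201 0.11  ] [0.4673 0.0199 0.1137]
T ptr [ 0.4599 -0.0291  0.035 ] [ 0.4602 -0.0291  0.0287]
T mark [0.653  0.0083 0.032 ] [0.6526 0.0083 0.0341]
T markout [ 0.6726 -0.0213  0.032 ] [ 0.6726 -0.0213  0.0322]
S pivot [0.5094 0.2134 0.063 ] [0.5102 0.2187 0.0578]
S knob [0.4897 0.1093 0.094 ] [0.4894 0.1072 0.0963]
S handletop [0.4715 0.0227 0.11  ] [0.4716 0.0239 0.1087]
S ptr [ 0.4629 -0.0224  0.035 ] [ 0.4625 -0.0261  0.0398]
S mark [0.6557 0.0103 0.032 ] [0.6557 0.0104 0.0319]
```

```bash
cat >> h.py <<'E'
def cloud(s):
    v,u=np.mgrid[0:480,0:640]; K=np.array([[s['fx'],0,s['cx']],[0,s['fy'],s['cy']],[0,0,1.]])
    p=cv2.undistortPoints(np.stack([u,v],-1).reshape(-1,1,2).astype(float),K,np.array([s['k1'],0,0,0.]))[:,0]
    z=s['z_map'].reshape(-1,1); Rm=cv2.Rodrigues(np.array(s['rvec'],float))[0]
    return (np.hstack([p*z,z])-np.array(s['tvec'],float))@Rm, s['pixels'].reshape(-1,3).astype(int)
def delta(x,y,z,ydeg):
    "tool-frame shift to TCP (x,y,z) and turn about tool z to bring tool y to world angle ydeg"
    st=robot.read_state(); Rm=R.from_rotvec(st['eef_rot']).as_matrix()
    d=Rm.T@(np.array([x,y,z])-st['ee_pos']); a=np.degrees(np.arctan2(Rm[1,1],Rm[0,1]))
    print('pos',st['ee_pos'].round(4),'yang',a.round(2),'shift',d.round(4),'turnz',round(-((ydeg-a+180)%360-180),2),'tilt',Rm[:,2].round(3),'F',st['ft_force'].round(2),'M',st['ft_torque'].round(3),'t',st['clock'])
E
python3 - <<'E'
from h import *
for n in('top','side'):
    s=dict(np.load(n+'0.npz'));P,c=cloud(s)
    near=np.hypot(P[:,0]-.487,P[:,1]-.115)<.035
    for nm,m in dict(wing=near&(P[:,2]>.088)&(P[:,2]<.102),black=near&(P[:,2]>.078)&(c.max(1)<70),handle=(np.hypot(P[:,0]-.469,P[:,1]-.021)<.025)&(P[:,2]>.1)).items():
        q=P[m]; w,V=np.linalg.eigh(np.cov(q[:,:2].T)); print(n,nm,m.sum(),q.mean(0).round(4),'mid',((q.min(0)+q.max(0))/2).round(4),q.min(0).round(3),q.max(0).round(3),'dir',np.degrees(np.arctan2(V[1,1],V[0,1])).round(1))
delta(.4875,.1155,.4,76)
E
```

```text
top wing 116 [0.4877 0.1173 0.0946] mid [0.4876 0.1173 0.0948] [0.464 0.104 0.089] [0.512 0.131 0.101] dir 160.6
top black 87 [0.4829 0.1187 0.0942] mid [0.4876 0.1172 0.0904] [0.464 0.103 0.08 ] [0.512 0.131 0.101] dir 160.1
top handle 75 [0.4675 0.0198 0.1092] mid [0.4676 0.0203 0.108 ] [0.457 0.008 0.101] [0.478 0.032 0.115] dir 81.4
side wing 83 [0.49   0.1165 0.0934] mid [0.4899 0.1158 0.0944] [0.467 0.1   0.088] [0.513 0.132 0.101] dir 162.6
side black 108 [0.4876 0.1152 0.0888] mid [0.4899 0.1158 0.0894] [0.467 0.1   0.078] [0.513 0.132 0.101] dir 159.6
side handle 60 [0.4686 0.0181 0.1074] mid [0.4688 0.019  0.1075] [0.456 0.008 0.101] [0.481 0.03  0.115] dir -162.8
pos [0.1902 0.4893 0.4042] yang 68.76 shift [-0.4125 -0.2407  0.0044] turnz -7.24 tilt [-0.001 -0.001 -1.   ] F [-0.27  0.   -0.28] M [0.004 0.005 0.004] t 0.1
```

arm_command([
  [-0.0413,-0.0239,0,0,0,0,60],
  [-0.0413,-0.0239,0,0,0,0,60],
  [-0.0413,-0.0239,0,0,0,0,60],
  [-0.0413,-0.0239,0,0,0,0,60],
  [-0.0413,-0.0239,0,0,0,0,60],
], squeeze=25)

```text
clock: 0.6
ee_pos: [0.3401, 0.3015, 0.4046]
eef_rot: [-0.579, -3.088, 0.0]
ft_force: [0.2, 0.6, 0.3]
finger_gap: 0.765
grasp_force: 0.0
```

arm_command([
  [-0.0413,-0.0239,0,0,0,0,60],
  [-0.0413,-0.0239,0,0,0,0,60],
  [-0.0413,-0.0239,0,0,0,0,60],
  [-0.0413,-0.0239,0,0,0,0,60],
  [-0.0413,-0.0239,0,0,0,0,60],
])

```text
clock: 1.1
ee_pos: [0.4894, 0.1151, 0.4046]
eef_rot: [-0.579, -3.087, -0.0]
ft_force: [0.5, 1.0, -0.7]
finger_gap: 0.764
grasp_force: 0.0
```

arm_command([
  [0,0,0,0,0,-7,60],
  [0,0,0,0,0,0,60],
  [0,0,0,0,0,0,60],
])

```text
clock: 1.4
ee_pos: [0.4883, 0.1173, 0.4045]
eef_rot: [-0.393, -3.116, -0.0]
ft_force: [0.3, 0.2, -0.1]
finger_gap: 0.763
grasp_force: 0.0
```

```bash
python3 - <<'E'
from h import *
delta(.4875,.1155,.233,76)
print(robot.read_state()['finger_gap'],robot.read_state()['joint_pos'])
s=snap('side');save(s,'side1.png')
E
```

```text
pos [0.4883 0.1173 0.4045] yang 75.62 shift [ 0.0002 -0.0019  0.1715] turnz -0.38 tilt [-0.001  0.    -1.   ] F [ 0.25  0.17 -0.11] M [-0.012  0.01  -0.011] t 1.4
0.7626029802108647 [ 1.98280434e-03  2.62815845e-01  1.56488913e+00  9.86298651e-05
  1.31452725e+00 -1.31777985e+00]
```

arm_command([
  [0,0,0.04,0,0,4.5,60],
  [0,0,0.04,0,0,0,60],
  [0,0,0.04,0,0,0,60],
  [0,0,0.03,0,0,0,60],
  [0,0,0.02,0,0,0,60],
])

```text
clock: 1.95
ee_pos: [0.4877, 0.1178, 0.2328]
eef_rot: [-0.512, -3.097, 0.001]
ft_force: [-0.3, -0.2, 0.5]
finger_gap: 0.764
grasp_force: 0.0
```

arm_command([
  [0,0,0.0015,0,0,0,150],
  [0,0,0,0,0,0,180],
  [0,0,0,0,0,0,190],
  [0,0,0,0,0,0,200],
  [0,0,0,0,0,0,220],
], squeeze=10)

```text
clock: 2.45
ee_pos: [0.4887, 0.117, 0.234]
eef_rot: [0.512, 3.098, 0.0]
ft_force: [0.9, 0.5, -1.0]
finger_gap: 0.337
grasp_force: 0.0
```

```bash
python3 - <<'E'
from h import *
delta(.4885,.117,.233,71)
print(robot.read_state()['finger_gap']*88,robot.read_state()['grasp_force'])
E
```

```text
pos [0.4887 0.117  0.234 ] yang 71.25 shift [ 0.0002 -0.      0.001 ] turnz 0.25 tilt [ 0.001  0.    -1.   ] F [ 0.93  0.55 -0.99] M [ 0.019 -0.016 -0.039] t 2.45
29.67505155410199 0.0
```

arm_command([
  [0,0,0,0,0,0,240],
  [0,0,0,0,0,0,240],
  [0,0,0,0,0,0,240],
  [0,0,0,0,0,0,240],
])

```text
clock: 2.85
ee_pos: [0.4889, 0.1184, 0.2337]
eef_rot: [0.513, 3.097, 0.007]
ft_force: [4.5, 16.6, -2.0]
finger_gap: 0.182
grasp_force: 10.0
```

```bash
python3 - <<'E'
from h import *
delta(.4885,.117,.233,71)
print(robot.read_state()['finger_gap']*88,robot.read_state()['grasp_force'])
E
```

```text
pos [0.4889 0.1184 0.2337] yang 71.2 shift [-0.0001 -0.0015  0.0007] turnz 0.2 tilt [ 0.003  0.004 -1.   ] F [ 4.47 16.63 -1.97] M [ 2.632 -0.656 -0.025] t 2.85
16.03408289020595 9.999909659090918
```

arm_command([
  [0,0.0015,0,0,0,0,240],
  [0,0,0,0,0,0,240],
])

```text
clock: 3.05
ee_pos: [0.4892, 0.119, 0.2336]
eef_rot: [0.512, 3.098, 0.003]
ft_force: [0.8, 8.3, 1.9]
finger_gap: 0.182
grasp_force: 10.0
```

```bash
python3 - <<'E'
from h import *
delta(.4885,.117,.233,71)
E
```

```text
pos [0.4892 0.119  0.2336] yang 71.25 shift [ 0.     -0.0021  0.0006] turnz 0.25 tilt [ 0.001  0.001 -1.   ] F [0.76 8.25 1.94] M [ 1.147 -0.163  0.   ] t 3.05
```

arm_command([
  [0,0.0012,0,0,0,0,240],
  [0,0,0,0,0,0,240],
  [0,0,0,0,0,0,240],
], squeeze=60)

```text
clock: 3.35
ee_pos: [0.4895, 0.1194, 0.2336]
eef_rot: [0.512, 3.099, -0.0]
ft_force: [-2.0, 1.2, 6.0]
finger_gap: 0.175
grasp_force: 60.0
```

arm_command([
  [0,0,0,0,0,-4,240],
  [0,0,0,0,0,-4,240],
  [0,0,0,0,0,0,240],
])

```text
clock: 3.65
ee_pos: [0.4895, 0.1194, 0.2336]
eef_rot: [0.293, 3.128, 0.0]
ft_force: [-2.0, 1.5, 5.5]
finger_gap: 0.177
grasp_force: 60.0
```

```bash
python3 - <<'E'
from h import *
delta(.4885,.117,.233,71)
E
```

```text
pos [0.4895 0.1194 0.2336] yang 79.29 shift [ 0.0005 -0.0025  0.0006] turnz 8.29 tilt [ 0.  0. -1.] F [-2.02  1.53  5.45] M [ 0.143  0.27  -0.109] t 3.65
```

arm_command([
  [0,0,0,0,0,-6,240],
  [0,0,0,0,0,-6,240],
  [0,0,0,0,0,-6,240],
  [0,0,0,0,0,0,240],
])

```text
clock: 4.05
ee_pos: [0.4895, 0.1193, 0.2333]
eef_rot: [-0.198, 3.135, -0.001]
ft_force: [-1.1, 0.6, 4.3]
finger_gap: 0.174
grasp_force: 60.0
```

```bash
python3 - <<'E'
from h import *
delta(.4885,.117,.233,71)
E
```

```text
pos [0.4895 0.1193 0.2333] yang 97.23 shift [ 0.0013 -0.0022  0.0003] turnz 26.23 tilt [ 0. -0. -1.] F [-1.09  0.58  4.31] M [-0.085  0.194  0.016] t 4.05
```

arm_command([
  [0,0,0,0,0,-6,240],
  [0,0,0,0,0,-6,240],
  [0,0,0,0,0,-6,240],
  [0,0,0,0,0,0,240],
])

```text
clock: 4.45
ee_pos: [0.4895, 0.1193, 0.2334]
eef_rot: [-0.683, 3.066, -0.001]
ft_force: [-0.7, -1.2, 4.3]
finger_gap: 0.176
grasp_force: 60.0
```

```bash
python3 - <<'E'
from h import *
delta(.4885,.117,.233,71)
E
```

```text
pos [0.4895 0.1193 0.2334] yang 115.12 shift [ 0.0019 -0.0016  0.0004] turnz 44.12 tilt [ 0. -0. -1.] F [-0.74 -1.2   4.32] M [-0.207  0.161 -0.009] t 4.45
```

arm_command([
  [0,0,0,0,0,-6,240],
  [0,0,0,0,0,-6,240],
  [0,0,0,0,0,-6,240],
  [0,0,0,0,0,-6,240],
  [0,0,0,0,0,0,240],
])

```text
clock: 4.95
ee_pos: [0.4896, 0.1192, 0.2334]
eef_rot: [-1.304, 2.858, -0.001]
ft_force: [-0.3, -2.8, 5.5]
finger_gap: 0.173
grasp_force: 60.0
```

```bash
python3 - <<'E'
from h import *
delta(.4885,.117,.233,71)
print(robot.read_state()['joint_pos'])
E
```

```text
pos [0.4896 0.1192 0.2334] yang 139.04 shift [ 0.0024 -0.0006  0.0004] turnz 68.04 tilt [ 0.    -0.001 -1.   ] F [-0.33 -2.77  5.46] M [-0.47   0.092  0.04 ] t 4.95
[ 6.04765292e-03  4.77020442e-01  1.75874393e+00 -7.70935267e-04
  9.05405511e-01 -2.42025092e+00]
```

arm_command([
  [0,0,0,0,0,0,60],
  [0,0,0,0,0,0,60],
  [0,0,0,0,0,0,60],
  [0,0,-0.04,0,0,0,60],
  [0,0,-0.04,0,0,0,60],
], squeeze=8)

```text
clock: 5.45
ee_pos: [0.4892, 0.1195, 0.3135]
eef_rot: [1.306, -2.855, -0.002]
ft_force: [0.9, -1.0, 0.4]
finger_gap: 0.606
grasp_force: 0.0
```

arm_command([
  [0.0438,-0.0245,0,0,0,0,60],
  [0.0438,-0.0245,0,0,0,0,60],
  [0,0,0,0,0,8.5,60],
  [0,0,0,0,0,8.5,60],
  [0,0,0,0,0,8.5,60],
])

```text
clock: 5.95
ee_pos: [0.4694, 0.0211, 0.3131]
eef_rot: [0.633, -3.077, -0.0]
ft_force: [0.7, -0.5, 0.1]
finger_gap: 0.761
grasp_force: 0.0
```

arm_command([
  [0,0,0,0,0,8.5,60],
  [0,0,0,0,0,8.5,60],
  [0,0,0,0,0,8.5,60],
  [0,0,0,0,0,8.5,60],
  [0,0,0,0,0,8.5,60],
])

```text
clock: 6.45
ee_pos: [0.4694, 0.0216, 0.3131]
eef_rot: [-0.523, -3.097, -0.0]
ft_force: [0.1, -0.2, 0.5]
finger_gap: 0.765
grasp_force: 0.0
```

arm_command([
  [0,0,0,0,0,8.5,60],
  [0,0,0,0,0,8.5,60],
  [0,0,0,0,0,8.5,60],
  [0,0,0,0,0,8.5,60],
  [0,0,0,0,0,8.5,60],
])

```text
clock: 6.95
ee_pos: [0.4694, 0.0216, 0.3131]
eef_rot: [-1.61, -2.697, 0.0]
ft_force: [0.1, 0.3, 0.2]
finger_gap: 0.767
grasp_force: 0.0
```

arm_command([
  [0,0,0,0,0,8.5,60],
  [0,0,0,0,0,8.5,60],
  [0,0,0,0,0,8.5,60],
  [0,0,0,0,0,8.5,60],
  [0,0,0,0,0,0,60],
])

```text
clock: 7.45
ee_pos: [0.4694, 0.0216, 0.3131]
eef_rot: [-2.323, -2.114, 0.0]
ft_force: [-0.1, 0.1, 0.1]
finger_gap: 0.767
grasp_force: 0.0
```

```bash
python3 - <<'E'
from h import *
delta(.469,.021,.237,-11.8)
print(robot.read_state()['finger_gap'])
s=snap('side');save(s,'side2.png')
b=cv2.resize(s['pixels'][130:280,230:430],None,fx=4,fy=4,interpolation=cv2.INTER_CUBIC)
cv2.imwrite('pics/c2.png',b[:,:,::-1])
E
```

```text
pos [0.4694 0.0216 0.3131] yang -5.39 shift [-0.0006 -0.0003  0.0761] turnz 6.41 tilt [-0.  0. -1.] F [-0.14  0.13  0.08] M [-0.051  0.024  0.017] t 7.45
0.7666286538199748
```

View pics/c2.png

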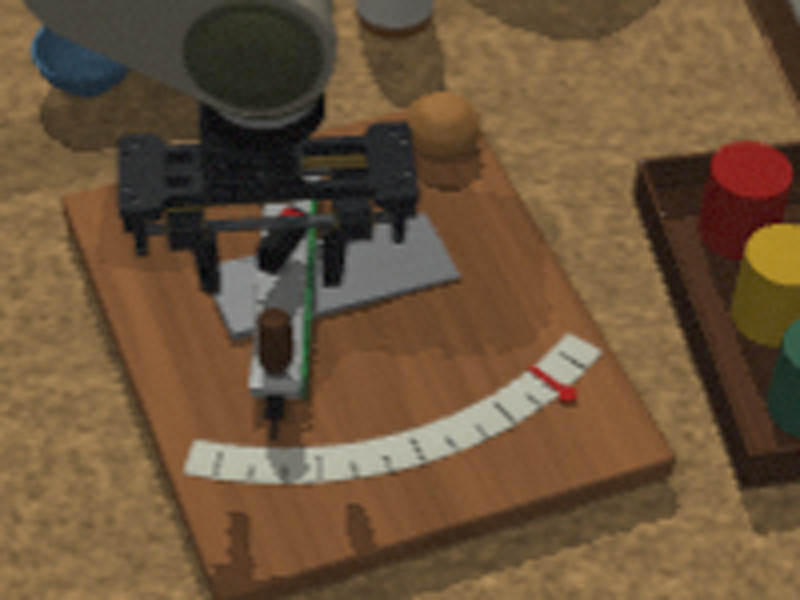

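The wing (crop ~(285,235)) has turned counter-clockwise. The fence has not moved and the gripper stands over the handle, so I descend and grip.

arm_command([
  [0,0,0,0,0,6.4,60],
  [0,0,0.03,0,0,0,60],
  [0,0,0.03,0,0,0,60],
  [0,0,0.016,0,0,0,100],
  [0,0,0,0,0,0,200],
], squeeze=6)

```text
clock: 8.0
ee_pos: [0.469, 0.0216, 0.2355]
eef_rot: [-2.43, -1.986, 0.004]
ft_force: [-0.1, -0.5, -0.3]
finger_gap: 0.608
grasp_force: 0.0
```

arm_command([
  [0,0,0,0,0,0,220],
  [0,0,0,0,0,0,220],
  [0,0,0,0,0,0,220],
  [0,0,0,0,0,0,220],
  [0,0,0,0,0,0,220],
])

```text
clock: 8.5
ee_pos: [0.4697, 0.0215, 0.238]
eef_rot: [2.434, 1.984, 0.002]
ft_force: [-0.1, 0.5, 6.1]
finger_gap: 0.309
grasp_force: 6.0
```

```bash
python3 - <<'E'
from h import *
delta(.469,.021,.237,-11.8)
print(robot.read_state()['finger_gap']*88,robot.read_state()['grasp_force'])
E
```

```text
pos [0.4697 0.0215 0.238 ] yang -11.63 shift [-0.0006 -0.0006  0.001 ] turnz 0.17 tilt [ 0.002 -0.    -1.   ] F [-0.05  0.54  6.07] M [-0.014  0.158 -0.001] t 8.5
27.20434794698411 6.000164468587997
```

arm_command([
  [0,0.0015,0,0,0,-0.4,220],
  [0,0,0,0,0,0,220],
])

```text
clock: 8.7
ee_pos: [0.4713, 0.0211, 0.238]
eef_rot: [2.427, 1.993, 0.002]
ft_force: [-0.1, -0.1, 5.8]
finger_gap: 0.307
grasp_force: 6.0
```

```bash
python3 - <<'E'
from h import *
delta(.469,.021,.237,-11.8)
E
```

```text
pos [0.4713 0.0211 0.238 ] yang -11.22 shift [-0.0006 -0.0023  0.001 ] turnz 0.58 tilt [ 0.002 -0.    -1.   ] F [-0.12 -0.12  5.83] M [-0.073  0.016  0.04 ] t 8.7
```

arm_command([
  [0.0005,0.014,0,0,0,-4,220],
  [0.0005,0.014,0,0,0,-4,220],
  [0.0005,0.014,0,0,0,-4,220],
  [0.0005,0.014,0,0,0,-4,220],
  [0,0,0,0,0,0,220],
])

```text
clock: 9.2
ee_pos: [0.5278, 0.0183, 0.2377]
eef_rot: [2.125, 2.312, 0.002]
ft_force: [-0.4, 1.3, 6.9]
finger_gap: 0.314
grasp_force: 6.0
```

arm_command([
  [0.0005,0.014,0,0,0,-4,220],
  [0.0005,0.014,0,0,0,-4,220],
  [0.0005,0.014,0,0,0,-4,220],
  [0.0005,0.014,0,0,0,-4,220],
  [0,0,0,0,0,0,220],
])

```text
clock: 9.7
ee_pos: [0.5817, 0.031, 0.2375]
eef_rot: [1.784, 2.585, 0.001]
ft_force: [-1.6, 2.3, 6.4]
finger_gap: 0.311
grasp_force: 6.0
```

arm_command([
  [0.0005,0.014,0,0,0,-4,220],
  [0.0005,0.014,0,0,0,-4,220],
  [0,0,0,0,0,0,220],
])

```text
clock: 10.0
ee_pos: [0.6067, 0.0426, 0.2374]
eef_rot: [1.601, 2.703, 0.001]
ft_force: [-2.0, 2.1, 5.7]
finger_gap: 0.312
grasp_force: 6.0
```

```bash
python3 - <<'E'
from h import *
delta(.625,.054,.237,35.2)
s=snap('side');np.savez('side3.npz',**s)
b=cv2.resize(s['pixels'][180:260,300:400],None,fx=7,fy=7,interpolation=cv2.INTER_CUBIC)
cv2.imwrite('pics/c3.png',b[:,:,::-1])
E
```

```text
pos [0.6067 0.0426 0.2374] yang 28.72 shift [0.0012 0.0215 0.0004] turnz -6.48 tilt [ 0.001  0.    -1.   ] F [-2.05  2.14  5.67] M [0.44  0.18  0.049] t 10.0
```

View pics/c3.png

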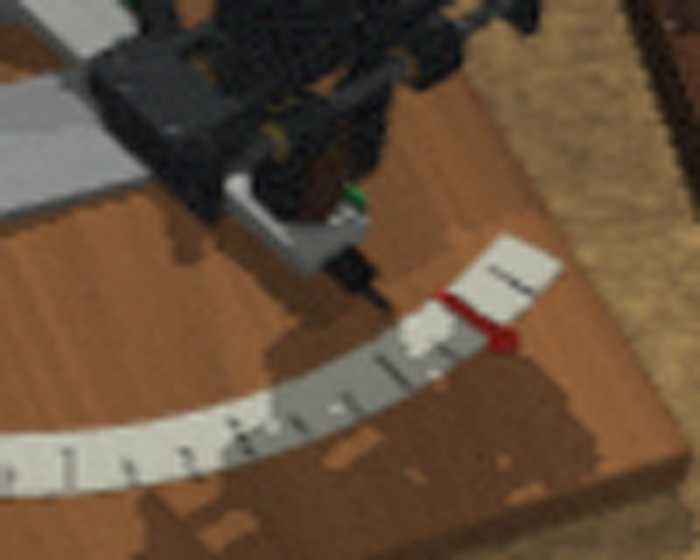

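The pointer tip is at crop (388,314) and the mark's inner end at (442,296).

```bash
python3 - <<'E'
from h import *
from scipy.optimize import least_squares
s=dict(np.load('side3.npz'))
C=lambda x,y:(300+(x+.5)/7-.5,180+(y+.5)/7-.5)
Q=np.array([[.4697,.0215],[.4713,.0211],[.5278,.0183],[.5817,.031],[.6067,.0426]])
r=least_squares(lambda p:np.hypot(*(Q-p).T)-.2,[.51,.217]);print('pivot',r.x,r.fun)
P=r.x
ang=lambda p:np.degrees(np.arctan2(p[0]-P[0],P[1]-p[1]))
print('handle ang',[ang(q).round(2) for q in Q])
for z in(.030,.033,.038):
  for c in((388,314),(442,296)):
    p=at_z(s,*C(*c),z);print(z,c,p.round(4),np.hypot(*(p[:2]-P)).round(4),ang(p).round(2),at_depth(s,*C(*c)).round(4))
E
```

```text
pivot [0.50952527 0.21746106] [-3.30266289e-05  4.70905247e-05 -2.26269867e-06 -5.77086712e-05
  4.82934592e-05]
handle ang [np.float64(-11.49), np.float64(-11.02), np.float64(5.24), np.float64(21.16), np.float64(29.06)]
0.03 (388, 314) [0.6325 0.0055 0.03  ] 0.245 30.12 [ 0.6301 -0.0021  0.0396]
0.03 (442, 296) [0.6567 0.0113 0.03  ] 0.2533 35.52 [0.6566 0.0111 0.0302]
0.033 (388, 314) [0.6317 0.0032 0.033 ] 0.2467 29.69 [ 0.6301 -0.0021  0.0396]
0.033 (442, 296) [0.6559 0.0089 0.033 ] 0.2548 35.06 [0.6566 0.0111 0.0302]
0.038 (388, 314) [ 0.6305 -0.0008  0.038 ] 0.2496 28.99 [ 0.6301 -0.0021  0.0396]
0.038 (442, 296) [0.6545 0.0049 0.038 ] 0.2573 34.3 [0.6566 0.0111 0.0302]
```

arm_command([
  [0.0003,0.0107,0,0,0,-3.05,220],
  [0.0003,0.0107,0,0,0,-3.05,220],
  [0,0,0,0,0,0,220],
  [0,0,0,0,0,0,220],
])

```text
clock: 10.45
ee_pos: [0.624, 0.0534, 0.2374]
eef_rot: [-1.459, -2.782, -0.0]
ft_force: [-1.7, 4.0, 5.2]
finger_gap: 0.312
grasp_force: 6.0
```

```bash
python3 - <<'E'
from h import *
delta(.625,.054,.237,35.2)
p=robot.read_state()['ee_pos'];print('ang',np.degrees(np.arctan2(p[0]-.50953,.21746-p[1])))
im=[]
for n,(u0,v0,u1,v1) in dict(side=(340,200,395,250),top=(285,175,340,225)).items():
    s=snap(n);np.savez(n+'4.npz',**s)
    im.append(cv2.resize(s['pixels'][v0:v1,u0:u1],None,fx=7,fy=7,interpolation=cv2.INTER_CUBIC))
cv2.imwrite('pics/c4.png',np.hstack(im)[:,:,::-1])
E
```

```text
pos [0.624  0.0534 0.2374] yang 34.65 shift [-0.      0.0011  0.0004] turnz -0.55 tilt [-0.  0. -1.] F [-1.67  4.01  5.17] M [0.466 0.24  0.05 ] t 10.45
ang 34.91344864404227
```

View pics/c4.png

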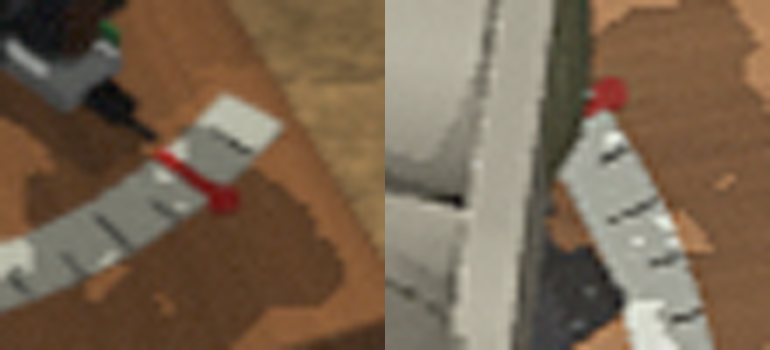

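The side crop shows the pointer tip at (155,138) and the mark's inner end at (155,153). The arm hides the top view.

```bash
python3 - <<'E'
from h import *
s=dict(np.load('side4.npz'));P=np.array([.50953,.21746])
ang=lambda p:np.degrees(np.arctan2(p[0]-P[0],P[1]-p[1])).round(2)
C=lambda x,y:(340+(x+.5)/7-.5,200+(y+.5)/7-.5)
for c,z in(((155,138),.0385),((155,153),.031),((155,153),.033),((225,200),.031)):
    p=at_z(s,*C(*c),z);print(c,p.round(4),np.hypot(*(p[:2]-P)).round(4),ang(p),at_depth(s,*C(*c)).round(4))
# red mark line fit, red pixels, in side0 and top0
for n in('side','top'):
    t=dict(np.load(n+'0.npz'));Q,c=cloud(t)
    m=(c[:,0]>120)&(c[:,1]<.45*c[:,0])&(c[:,2]<.45*c[:,0])&(np.hypot(Q[:,0]-.663,Q[:,1]+.005)<.035)
    v,u=np.divmod(np.nonzero(m)[0],640)
    W=np.array([at_z(t,a,b,.031) for a,b in zip(u,v)])
    rr=np.hypot(*(W[:,:2]-P).T); 
    for k in np.argsort(rr): print(n,rr[k].round(4),ang(W[k]),end='; ')
    l=rr<.275; print('\nmean',n,np.mean([ang(w) for w in W[l]]))
E
```

```text
(155, 138) [0.6538 0.0144 0.0385] 0.2491 35.39 [0.6529 0.0117 0.0419]
(155, 153) [0.6539 0.0125 0.031 ] 0.2507 35.17 [0.654  0.0129 0.0305]
(155, 153) [0.6534 0.0109 0.033 ] 0.2517 34.86 [0.654  0.0129 0.0305]
(225, 200) [ 0.6766 -0.0167  0.031 ] 0.2877 35.5 [ 0.6762 -0.0177  0.0322]
side 0.2548 35.4; side 0.2568 35.86; side 0.2593 35.23; side 0.2614 35.68; side 0.2638 35.07; side 0.2659 35.51; side 0.2704 35.34; side 0.2724 35.78; side 0.2749 35.18; side 0.2769 35.61; side 0.279 36.03; side 0.2794 35.03; side 0.2814 35.45; side 0.2835 35.86; side 0.2839 34.88; side 0.2855 36.27; side 0.2859 35.29; side 0.2863 34.32; side 0.2876 36.67; side 0.2879 35.7; side 0.2883 34.74; side 0.29 36.1; side 0.2903 35.14; side 0.2924 35.54; 
mean side 35.45
top 0.2538 34.55; top 0.2578 34.71; top 0.2601 34.35; top 0.2617 34.87; top 0.264 34.52; top 0.2657 35.03; top 0.268 34.68; top 0.2696 35.18; top 0.2703 34.33; top 0.2719 34.83; top 0.2743 34.49; top 0.2759 34.98; top 0.2782 34.65; top 0.2799 35.13; top 0.2805 34.32; top 0.2822 34.8; top 0.2838 35.27; top 0.2845 34.47; top 0.2852 33.67; top 0.2855 35.74; top 0.2861 34.94; top 0.2868 34.15; top 0.2878 35.41; top 0.2884 34.62; top 0.2891 33.83; top 0.2895 35.87; top 0.2901 35.08; top 0.2907 34.3; top 0.2915 33.52; top 0.2917 35.54; top 0.2924 34.76; top 0.2931 33.98; top 0.294 35.22; 
mean top 34.68545454545454
```

arm_command([
  [0,0,0,0,0,0,60],
  [0,0,0,0,0,0,60],
  [0,0,0,0,0,0,60],
  [0,0,-0.02,0,0,0,60],
  [0,0,-0.05,0,0,0,60],
])

```text
clock: 11.05
ee_pos: [0.6242, 0.0532, 0.3039]
eef_rot: [-1.452, -2.777, 0.006]
ft_force: [0.7, -0.9, 0.5]
finger_gap: 0.739
grasp_force: 0.0
```

arm_command([
  [0,0,-0.05,0,0,0,60],
  [0.047,-0.0055,0,0,0,0,60],
  [0.047,-0.0055,0,0,0,0,60],
  [0.047,-0.0055,0,0,0,0,60],
  [0.047,-0.0055,0,0,0,0,60],
])

```text
clock: 11.55
ee_pos: [0.4978, 0.1961, 0.3571]
eef_rot: [1.456, 2.784, -0.0]
ft_force: [0.8, 0.3, -0.6]
finger_gap: 0.764
grasp_force: 0.0
```

arm_command([
  [0.047,-0.0055,0,0,0,0,60],
  [0.047,-0.0055,0,0,0,0,60],
  [0.047,-0.0055,0,0,0,0,60],
  [0,0,0,0,0,0,60],
  [0,0,0,0,0,0,60],
])

```text
clock: 12.05
ee_pos: [0.4049, 0.3017, 0.3572]
eef_rot: [1.452, 2.785, -0.0]
ft_force: [-0.2, -0.0, 0.1]
finger_gap: 0.763
grasp_force: 0.0
```

```bash
python3 - <<'E'
from h import *
delta(.5666,.1358,.3,6)
im=[]
for n,(u0,v0,u1,v1) in dict(side=(290,150,400,255),top=(225,170,335,275)).items():
    s=snap(n);np.savez(n+'5.npz',**s)
    im.append(cv2.resize(s['pixels'][v0:v1,u0:u1],None,fx=3.6,fy=5.6,interpolation=cv2.INTER_CUBIC))
cv2.imwrite('pics/c5.png',np.hstack(im)[:,:,::-1])
E
```

```text
pos [0.4049 0.3017 0.3572] yang 34.93 shift [-0.2286  0.0375  0.0574] turnz 28.93 tilt [ 0. -0. -1.] F [-0.15 -0.05  0.14] M [-0.049 -0.052  0.002] t 12.05
```

View pics/c5.png

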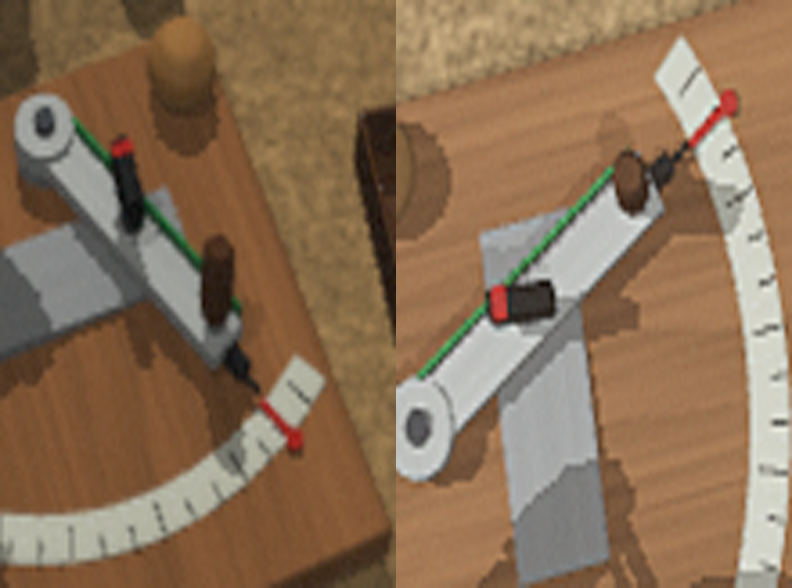

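In the top crop the pointer tip (688,148) meets the mark's inner end (694,146). I check the parallax and measure the knob.

```bash
python3 - <<'E'
from h import *
P=np.array([.50953,.21746])
ang=lambda p:np.degrees(np.arctan2(p[0]-P[0],P[1]-p[1])).round(2)
for n,u0,v0,x0,pts in(('top',225,170,396,[(688,148,.0385),(666,166,.0385),(694,146,.031),(728,104,.031)]),('side',290,150,0,[(257,388,.0385),(263,402,.031),(294,440,.031)])):
    s=dict(np.load(n+'5.npz'));Rm=cv2.Rodrigues(s['rvec'])[0];print('cam',(-Rm.T@s['tvec']).round(3))
    for x,y,z in pts:
        u,v=u0+(x-x0+.5)/3.6-.5,v0+(y+.5)/5.6-.5
        p=at_z(s,u,v,z);print(n,x,y,p.round(4),np.hypot(*(p[:2]-P)).round(4),ang(p),at_depth(s,u,v)[2].round(4))
    Q,c=cloud(s)
    for nm,m in dict(wing=(np.hypot(Q[:,0]-.567,Q[:,1]-.135)<.035)&(Q[:,2]>.088)&(Q[:,2]<.102),handle=(np.hypot(Q[:,0]-.624,Q[:,1]-.0534)<.025)&(Q[:,2]>.1)).items():
        q=Q[m];w,V=np.linalg.eigh(np.cov(q[:,:2].T));h=(q.min(0)+q.max(0))/2;print(n,nm,m.sum(),q.mean(0).round(4),h.round(4),'ang',ang(q.mean(0)),'dir',np.degrees(np.arctan2(V[1,1],V[0,1])).round(1))
E
```

```text
cam [ 0.387 -0.037  1.295]
top 688 148 [0.649  0.0116 0.0385] 0.2486 34.12 0.0392
top 666 166 [0.64   0.0288 0.0385] 0.2294 34.65 0.0494
top 694 146 [0.6516 0.0072 0.031 ] 0.2537 34.04 0.0351
top 728 104 [ 0.6729 -0.0195  0.031 ] 0.2878 34.59 0.0364
top wing 115 [0.5643 0.1339 0.0941] [0.564  0.1341 0.0943] ang 33.24 dir 96.4
top handle 76 [0.6202 0.0509 0.109 ] [0.6206 0.0521 0.1094] ang 33.61 dir 164.2
cam [ 0.369 -0.849  1.104]
side 257 388 [0.6521 0.0162 0.0385] 0.2466 35.33 0.0289
side 263 402 [0.6568 0.0123 0.031 ] 0.2526 35.66 0.0354
side 294 440 [ 0.6754 -0.0166  0.031 ] 0.2869 35.33 0.0338
side wing 72 [0.5652 0.1342 0.0935] [0.5652 0.1338 0.0937] ang 33.75 dir 95.9
side handle 58 [0.6226 0.0498 0.1073] [0.6231 0.0516 0.1074] ang 33.99 dir -167.3
```

The pointer and the mark agree within about 0.2° in both views, and the knob should be at (0.5668, 0.1355). Now to the knob.

arm_command([
  [-0.0458,0.0075,0,0,0,0,60],
  [-0.0458,0.0075,0,0,0,0,60],
  [-0.0458,0.0075,0,0,0,0,60],
  [-0.0458,0.0075,0,0,0,0,60],
  [-0.0458,0.0075,0,0,0,0,60],
])

```text
clock: 12.65
ee_pos: [0.5685, 0.1316, 0.3571]
eef_rot: [1.458, 2.783, -0.0]
ft_force: [-0.7, 0.6, -0.9]
finger_gap: 0.767
grasp_force: 0.0
```

arm_command([
  [0,0,0,0,0,7.2,60],
  [0,0,0,0,0,7.2,60],
  [0,0,0,0,0,7.2,60],
  [0,0,0,0,0,7.2,60],
  [0,0,0,0,0,0,60],
])

```text
clock: 13.15
ee_pos: [0.5674, 0.1334, 0.3569]
eef_rot: [-2.105, -2.332, 0.001]
ft_force: [0.7, 1.0, -0.0]
finger_gap: 0.765
grasp_force: 0.0
```

```bash
python3 - <<'E'
from h import *
delta(.5668,.1355,.2335,6)
E
```

```text
pos [0.5674 0.1334 0.3569] yang 5.86 shift [ 0.0022 -0.0003  0.1234] turnz -0.14 tilt [-0. -0. -1.] F [ 0.66  1.04 -0.01] M [-0.008  0.097  0.031] t 13.15
```

arm_command([
  [0.0021,-0.0003,0.04,0,0,0,60],
  [0,0,0.04,0,0,0,60],
  [0,0,0.03,0,0,0,60],
  [0,0,0.0134,0,0,0,60],
  [0,0,0,0,0,0,200],
], squeeze=4)

```text
clock: 13.65
ee_pos: [0.5664, 0.1364, 0.2326]
eef_rot: [-2.099, -2.335, 0.003]
ft_force: [0.1, -0.0, 1.3]
finger_gap: 0.696
grasp_force: 0.0
```

arm_command([
  [0,0,0,0,0,0,240],
  [0,0,0,0,0,0,240],
  [0,0,0,0,0,0,240],
  [0,0,0,0,0,0,240],
  [0,0,0,0,0,0,240],
])

```text
clock: 14.15
ee_pos: [0.5663, 0.1371, 0.2342]
eef_rot: [2.1, 2.336, 0.001]
ft_force: [-0.8, -0.2, -0.9]
finger_gap: 0.242
grasp_force: 0.0
```

arm_command([
  [0,0,0,0,0,0,240],
  [0,0,0,0,0,0,240],
  [0,0,0,0,0,0,240],
])

```text
clock: 14.45
ee_pos: [0.5664, 0.137, 0.2341]
eef_rot: [2.101, 2.335, 0.0]
ft_force: [-0.4, -0.2, 2.1]
finger_gap: 0.18
grasp_force: 4.0
```

```bash
python3 - <<'E'
from h import *
delta(.5668,.1355,.2335,6)
print(robot.read_state()['finger_gap']*88,robot.read_state()['grasp_force'])
s=snap('side');np.savez('side6.npz',**s)
# pointer shift vs side5: compare crop by eye numbers
a=dict(np.load('side5.npz'))['pixels'].astype(int);b=s['pixels'].astype(int)
for n,i in(('5',a),('6',b)): print(n,i[212:226,354:368].sum(2))
E
```

```text
pos [0.5664 0.137  0.2341] yang 6.06 shift [-0.0016  0.0003  0.0006] turnz 0.06 tilt [ 0. -0. -1.] F [-0.38 -0.24  2.07] M [-0.103  0.135  0.018] t 14.45
15.808001283063497 4.000101950950921
5 [[ 67  79 111 209 256 263 267 263 253 277 283 293 280 279]
 [ 69  94  91 121 180 238 260 268 267 262 280 292 283 272]
 [ 61  86  90  90 103 167 243 265 257 263 271 279 294 280]
 [ 66  67  91  84  51 139 226 256 269 267 264 275 285 286]
 [ 99  44  77  79  71 179 226 246 261 266 268 260 278 302]
 [160  97  86  70  85 148 220 264 272 261 266 263 284 372]
 [181 156 143 134 105  98 119 179 247 260 264 280 360 473]
 [175 179 181 170 170 164 124  88 208 266 265 366 470 513]
 [185 176 181 169 167 178 190 175 206 264 349 461 518 519]
 [188 172 167 178 168 163 227 261 256 326 450 513 522 523]
 [177 174 179 172 173 168 179 213 219 223 255 438 513 513]
 [174 179 180 181 229 228 254 341 332 257 234 231 374 468]
 [166 182 173 232 286 359 464 522 518 426 311 281 230 291]
 [172 179 182 333 479 533 519 521 518 528 527 427 277 229]]
6 [[ 46  49  90 146 182 229 276 270 268 280 290 293 284 282]
 [ 58  68  76  69 128 225 259 271 277 269 279 291 293 278]
 [ 72  82  59  65  79 150 233 271 267 269 277 281 296 282]
 [ 54  69  76  63  59 123 223 270 266 269 275 280 298 294]
 [ 88  73  71  59  62 117 197 256 272 270 274 276 293 302]
 [135  92  79  52  67 110 139 233 270 273 272 277 295 380]
 [175 167 156 141 111  75  81 155 237 270 271 284 368 479]
 [190 189 190 182 173 140  80  55 211 268 283 369 482 530]
 [185 180 184 183 183 184 150 122 188 258 356 477 528 528]
 [181 182 185 186 176 173 187 160 160 288 452 532 523 532]
 [186 185 177 173 179 175 179 195 183 157 239 457 526 534]
 [175 184 172 178 183 173 237 331 315 219 214 236 386 493]
 [180 181 181 187 207 246 321 355 358 326 310 287 241 306]
 [173 174 186 241 327 359 350 352 356 357 454 432 279 227]]
```

arm_command([
  [0,0,0,0,0,0,180],
  [0,0,0,0,0,0,180],
  [-0.0016,0.0003,0,0,0,0,180],
  [0,0,0,0,0,0,180],
  [0,0,0,0,0,0,240],
])

```text
clock: 15.0
ee_pos: [0.5668, 0.1354, 0.2338]
eef_rot: [-2.101, -2.335, 0.0]
ft_force: [-0.3, 0.1, -0.0]
finger_gap: 0.226
grasp_force: 0.0
```

arm_command([
  [0,0,0,0,0,0,240],
  [0,0,0,0,0,0,240],
  [0,0,0,0,0,0,240],
  [0,0,0,0,0,0,240],
])

```text
clock: 15.4
ee_pos: [0.5667, 0.1355, 0.2338]
eef_rot: [-2.101, -2.336, 0.0]
ft_force: [-0.9, -0.6, -0.2]
finger_gap: 0.18
grasp_force: 4.0
```

arm_command([
  [0,0,0,0,0,0,240],
  [0,0,0,0,0,0,240],
  [0,0,0,0,0,0,240],
], squeeze=60)

```text
clock: 15.7
ee_pos: [0.5667, 0.1355, 0.2338]
eef_rot: [-2.101, -2.336, 0.0]
ft_force: [-0.2, 0.0, -0.8]
finger_gap: 0.176
grasp_force: 60.0
```

```bash
python3 - <<'E'
from h import *
delta(.5668,.1355,.2335,6)
print(robot.read_state()['finger_gap']*88,robot.read_state()['grasp_force'])
E
```

```text
pos [0.5667 0.1355 0.2338] yang 6.05 shift [0.     0.0001 0.0003] turnz 0.05 tilt [-0.  0. -1.] F [-0.15  0.03 -0.81] M [ 0.032  0.062 -0.016] t 15.7
15.510756989030279 59.999900199472904
```

arm_command([
  [0,0,0,0,0,5,240],
  [0,0,0,0,0,5,240],
  [0,0,0,0,0,0,240],
])

```text
clock: 16.0
ee_pos: [0.5668, 0.1355, 0.2338]
eef_rot: [-2.297, -2.143, 0.0]
ft_force: [-0.5, 0.6, 0.3]
finger_gap: 0.175
grasp_force: 60.0
```

```bash
python3 - <<'E'
from h import *
delta(.5668,.1355,.2335,6)
E
```

```text
pos [0.5668 0.1355 0.2338] yang -3.99 shift [0.     0.     0.0003] turnz -9.99 tilt [-0.  0. -1.] F [-0.49  0.65  0.26] M [-0.03   0.062 -0.052] t 16.0
```

arm_command([
  [0,0,0,0,0,5,240],
  [0,0,0,0,0,5,240],
  [0,0,0,0,0,5,240],
  [0,0,0,0,0,5,240],
  [0,0,0,0,0,0,240],
])

```text
clock: 16.5
ee_pos: [0.5668, 0.1355, 0.2338]
eef_rot: [2.633, 1.714, 0.0]
ft_force: [0.2, 0.4, -1.3]
finger_gap: 0.171
grasp_force: 60.0
```

```bash
python3 - <<'E'
from h import *
delta(.5668,.1355,.2335,6)
E
```

```text
pos [0.5668 0.1355 0.2338] yang -23.87 shift [ 0.     -0.      0.0003] turnz -29.87 tilt [ 0.  0. -1.] F [ 0.2   0.41 -1.28] M [-0.047  0.019  0.007] t 16.5
```

arm_command([
  [0,0,0,0,0,5,240],
  [0,0,0,0,0,5,240],
  [0,0,0,0,0,5,240],
  [0,0,0,0,0,5,240],
  [0,0,0,0,0,0,240],
])

```text
clock: 17.0
ee_pos: [0.5668, 0.1354, 0.2338]
eef_rot: [2.89, 1.233, 0.0]
ft_force: [1.3, 0.3, -1.6]
finger_gap: 0.175
grasp_force: 60.0
```

```bash
python3 - <<'E'
from h import *
delta(.5668,.1355,.2335,6)
E
```

```text
pos [0.5668 0.1354 0.2338] yang -43.79 shift [ 0.     -0.      0.0003] turnz -49.79 tilt [ 0. -0. -1.] F [ 1.28  0.28 -1.64] M [-0.118 -0.043 -0.053] t 17.0
```

arm_command([
  [0,0,0,0,0,5,240],
  [0,0,0,0,0,5,240],
  [0,0,0,0,0,5,240],
  [0,0,0,0,0,5,240],
  [0,0,0,0,0,0,240],
])

```text
clock: 17.5
ee_pos: [0.5668, 0.1354, 0.2338]
eef_rot: [3.059, 0.713, 0.0]
ft_force: [1.7, 0.1, -0.8]
finger_gap: 0.177
grasp_force: 60.0
```

```bash
python3 - <<'E'
from h import *
delta(.5668,.1355,.2335,6)
E
```

```text
pos [0.5668 0.1354 0.2338] yang -63.75 shift [ 0.     -0.0001  0.0003] turnz -69.75 tilt [ 0. -0. -1.] F [ 1.74  0.05 -0.82] M [-0.128 -0.012  0.007] t 17.5
```

arm_command([
  [0,0,0,0,0,5,240],
  [0,0,0,0,0,5,240],
  [0,0,0,0,0,5,240],
  [0,0,0,0,0,5,240],
  [0,0,0,0,0,0,240],
])

```text
clock: 18.0
ee_pos: [0.5668, 0.1353, 0.2338]
eef_rot: [3.137, 0.172, 0.0]
ft_force: [1.3, -1.3, -0.6]
finger_gap: 0.175
grasp_force: 60.0
```

```bash
python3 - <<'E'
from h import *
delta(.5668,.1355,.2335,6)
print(robot.read_state()['joint_pos'][5])
E
```

```text
pos [0.5668 0.1353 0.2338] yang -83.72 shift [-0.     -0.0002  0.0003] turnz -89.72 tilt [ 0. -0. -1.] F [ 1.26 -1.32 -0.57] M [-0.218 -0.018  0.013] t 18.0
1.4948173444562554
```

arm_command([
  [0,0,0,0,0,4,240],
  [0,0,0,0,0,4,240],
  [0,0,0,0,0,4,240],
  [0,0,0,0,0,0,240],
])

```text
clock: 18.4
ee_pos: [0.5668, 0.1353, 0.2339]
eef_rot: [3.137, -0.155, 0.0]
ft_force: [0.6, -2.7, 0.1]
finger_gap: 0.177
grasp_force: 60.0
```

```bash
python3 - <<'E'
from h import *
delta(.5668,.1355,.2335,6)
E
```

```text
pos [0.5668 0.1353 0.2339] yang -95.67 shift [-0.     -0.0002  0.0004] turnz -101.67 tilt [ 0. -0. -1.] F [ 0.6  -2.67  0.1 ] M [-0.315 -0.026  0.158] t 18.4
```

arm_command([
  [0,0,0,0,0,4,240],
  [0,0,0,0,0,4,240],
  [0,0,0,0,0,4,240],
  [0,0,0,0,0,0,240],
])

```text
clock: 18.8
ee_pos: [0.5668, 0.1353, 0.2339]
eef_rot: [3.104, -0.483, 0.0]
ft_force: [0.7, -2.8, 0.5]
finger_gap: 0.174
grasp_force: 60.0
```

```bash
python3 - <<'E'
from h import *
delta(.5668,.1355,.2335,6)
E
```

```text
pos [0.5668 0.1353 0.2339] yang -107.68 shift [-0.0001 -0.0002  0.0004] turnz -113.68 tilt [ 0. -0. -1.] F [ 0.69 -2.8   0.47] M [-0.44   0.096  0.145] t 18.8
```

arm_command([
  [0,0,0,0,0,4,240],
  [0,0,0,0,0,4,240],
  [0,0,0,0,0,4,240],
  [0,0,0,0,0,0,240],
])

```text
clock: 19.2
ee_pos: [0.5668, 0.1353, 0.234]
eef_rot: [3.036, -0.805, 0.0]
ft_force: [-0.4, -3.4, 1.8]
finger_gap: 0.177
grasp_force: 60.0
```

```bash
python3 - <<'E'
from h import *
delta(.5668,.1355,.2335,6)
E
```

```text
pos [0.5668 0.1353 0.234 ] yang -119.68 shift [-0.0001 -0.0002  0.0005] turnz -125.68 tilt [ 0.    -0.001 -1.   ] F [-0.45 -3.35  1.81] M [-0.538  0.2    0.28 ] t 19.2
```

arm_command([
  [0,0,0,0,0,4,240],
  [0,0,0,0,0,4,240],
  [0,0,0,0,0,0,240],
])

```text
clock: 19.5
ee_pos: [0.5668, 0.1353, 0.2341]
eef_rot: [2.973, -1.015, 0.0]
ft_force: [-1.1, -3.5, 2.9]
finger_gap: 0.176
grasp_force: 60.0
```

```bash
python3 - <<'E'
from h import *
delta(.5668,.1355,.2335,6)
print(robot.read_state()['joint_pos'][5])
E
```

```text
pos [0.5668 0.1353 0.2341] yang -127.69 shift [-0.0001 -0.0001  0.0006] turnz -133.69 tilt [ 0.    -0.001 -1.   ] F [-1.14 -3.52  2.86] M [-0.608  0.357  0.409] t 19.5
2.2624608748850243
```

arm_command([
  [0,0,0,0,0,0,240],
])

```text
clock: 19.6
ee_pos: [0.5668, 0.1353, 0.2341]
eef_rot: [2.973, -1.014, 0.0]
ft_force: [-1.3, -4.3, 4.0]
finger_gap: 0.178
grasp_force: 60.0
```

```bash
python3 - <<'E'
from h import *
delta(.5668,.1355,.2335,6)
E
```

```text
pos [0.5668 0.1353 0.2341] yang -127.66 shift [-0.0001 -0.0002  0.0006] turnz -133.66 tilt [ 0. -0. -1.] F [-1.26 -4.3   4.05] M [-0.761  0.418  0.359] t 19.6
```

arm_command([
  [0,0,0,0,0,4,240],
  [0,0,0,0,0,4,240],
  [0,0,0,0,0,0,240],
  [0,0,0,0,0,0,240],
])

```text
clock: 20.0
ee_pos: [0.5668, 0.1353, 0.2341]
eef_rot: [2.894, -1.22, 0.0]
ft_force: [-1.9, -4.4, 5.1]
finger_gap: 0.18
grasp_force: 60.0
```

```bash
python3 - <<'E'
from h import *
m=[]
for i in range(8):
    snap('side');m.append(robot.read_state()['ft_torque'][2].round(3))
print(m,np.mean(m)); delta(.5668,.1355,.2335,6)
E
```

```text
[np.float64(0.404), np.float64(0.372), np.float64(0.354), np.float64(0.415), np.float64(0.372), np.float64(0.327), np.float64(0.407), np.float64(0.394)] 0.380625
pos [0.5668 0.1354 0.2341] yang -135.72 shift [-0.0001 -0.0001  0.0006] turnz -141.72 tilt [ 0. -0. -1.] F [-2.28 -4.72  6.17] M [-0.683  0.464  0.394] t 20.4
```

arm_command([
  [0,0,0,0,0,4,240],
  [0,0,0,0,0,4,240],
  [0,0,0,0,0,0,240],
  [0,0,0,0,0,0,240],
])

```text
clock: 20.8
ee_pos: [0.5668, 0.1354, 0.2341]
eef_rot: [2.802, -1.419, 0.001]
ft_force: [-1.0, -5.6, 5.2]
finger_gap: 0.172
grasp_force: 60.0
```

```bash
python3 - <<'E'
from h import *
m=[]
for i in range(10):
    snap('side');m.append(robot.read_state()['ft_torque'][2].round(3))
print(np.mean(m)); delta(.5668,.1355,.2335,6)
E
```

```text
0.5221000000000001
pos [0.5668 0.1354 0.2342] yang -143.7 shift [-0.0001 -0.0001  0.0007] turnz -149.7 tilt [ 0.    -0.001 -1.   ] F [-1.39 -4.69  5.8 ] M [-0.732  0.435  0.503] t 21.3
```

arm_command([
  [0,0,0,0,0,0,60],
  [0,0,0,0,0,0,60],
  [0,0,0,0,0,0,60],
  [0,0,0,0,0,0,60],
  [0,0,-0.03,0,0,0,60],
])

```text
clock: 21.8
ee_pos: [0.566, 0.1356, 0.2608]
eef_rot: [2.797, -1.423, -0.01]
ft_force: [0.5, -0.4, 0.8]
finger_gap: 0.606
grasp_force: 0.0
```

arm_command([
  [0,0,-0.05,0,0,0,60],
  [0,0,-0.045,0,0,0,60],
  [-0.0457,0.006,0,0,0,0,60],
  [-0.0457,0.006,0,0,0,0,60],
  [-0.0457,0.006,0,0,0,0,60],
])

```text
clock: 22.3
ee_pos: [0.4701, 0.2367, 0.3589]
eef_rot: [-2.799, 1.425, 0.0]
ft_force: [-0.5, 0.8, -0.4]
finger_gap: 0.767
grasp_force: 0.0
```

arm_command([
  [-0.0457,0.006,0,0,0,0,60],
  [-0.0457,0.006,0,0,0,0,60],
  [0,0,0,0,0,0,60],
  [0,0,0,0,0,0,60],
])

```text
clock: 22.7
ee_pos: [0.4117, 0.293, 0.3588]
eef_rot: [-2.803, 1.403, 0.012]
ft_force: [0.3, -0.8, 0.5]
finger_gap: 0.762
grasp_force: 0.0
```

```bash
python3 - <<'E'
from h import *
im=[]
for n,(u0,v0,u1,v1) in dict(side=(290,150,400,255),top=(225,170,335,275)).items():
    s=snap(n);o=dict(np.load(n+'5.npz'))
    im.append(cv2.resize(s['pixels'][v0:v1,u0:u1],None,fx=3.6,fy=5.6,interpolation=cv2.INTER_CUBIC))
    P=np.array([.50953,.21746])
    for k in(o,s):
        Q,c=cloud(k); m=(np.hypot(Q[:,0]-.622,Q[:,1]-.0525)<.025)&(Q[:,2]>.1);q=Q[m].mean(0);print(n,m.sum(),q.round(4),np.degrees(np.arctan2(q[0]-P[0],P[1]-q[1])).round(2))
cv2.imwrite('pics/c7.png',np.hstack(im)[:,:,::-1])
E
```

```text
side 58 [0.6226 0.0498 0.1073] 33.99
side 61 [0.6221 0.0494 0.1072] 33.82
top 76 [0.6202 0.0509 0.109 ] 33.61
top 73 [0.6202 0.0511 0.1093] 33.65
```

View pics/c7.png

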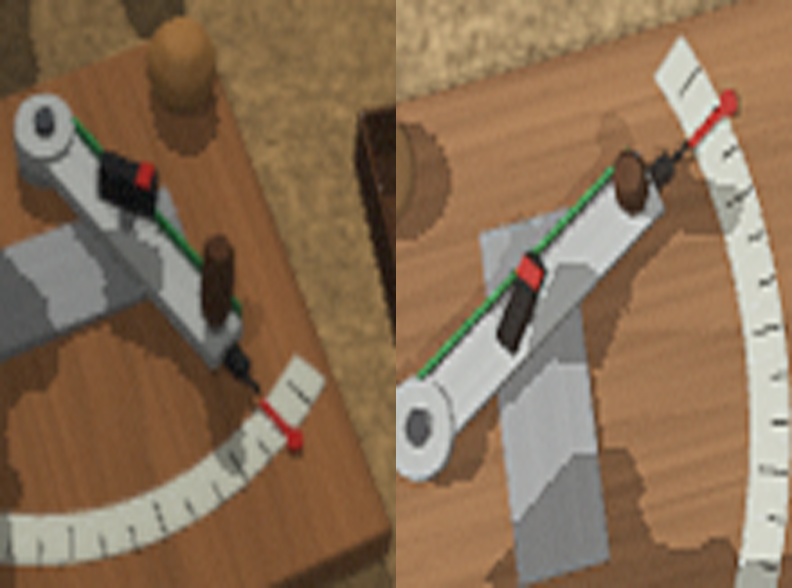

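The pointer still stands on the mark in both views. I check the wing's angle for consistency with the torque I felt.

```bash
python3 - <<'E'
from h import *
for n in('side','top'):
    s=snap(n);Q,c=cloud(s);q=Q[(np.hypot(Q[:,0]-.567,Q[:,1]-.135)<.035)&(Q[:,2]>.088)&(Q[:,2]<.102)]
    w,V=np.linalg.eigh(np.cov(q[:,:2].T));print(n,len(q),q.mean(0),np.degrees(np.arctan2(V[1,1],V[0,1])),w)
E
```

```text
side 86 [0.56603192 0.13305251 0.09331853] 150.3948090158026 [2.96701926e-05 2.10158960e-04]
top 116 [0.56401495 0.13317003 0.09438567] 149.88819762289242 [2.25319918e-05 2.04292126e-04]
```

```bash
python3 -c "
from cell import robot
print(robot.close_job())"
```

```text
the job is handed in; nothing more can be done
None
```

I loosened the knob until the fence swung freely, set the pointer on the red mark (within about 0.3° in the pictures), tightened the knob to about 0.52 N m, let go of everything and handed the job in at about 23 s.

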